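Lock the trolley wheel with its linchpin

TASK

Take the linchpin from the wooden block, feel for the cross hole near the end of the trolley axle and push the pin down through it, gently, until its collar sits fully home on the axle. Then swing the pin's ring down over the end of the axle as far as it goes, so that the pin cannot come out, and let go. Leave the jar, the carton and the wrench where they are.

Things in the scene. Friction and masses are not known exactly. Their poses are not given: they have to be found in the camera images.
- stand: Fixed grey steel stand holding a trolley wheel on a level axle. Origin on the bench under point axle_top; z up; x points inboard along the axle, to the wheel; -x points off the axle's free end. Axle: steel bar 22 mm square, top face at z = 120 mm, underside 98 mm; its free end is 13 mm outboard of its hole. Base plate: x = 14 to 184 mm, 130 mm wide, 12 mm thick.
- hub (a point): Centre of the wheel hub's outboard face, on the axle's middle line, 28 mm inboard of axle_top. Hub 44 mm in diameter. Behind it the black tyre, 120 mm in diameter (12 to 44 mm inboard of this point, top at z = 169 mm), and the stand's upright, 70 mm wide, 147 mm high.
- axle_top (a point): On the middle line of the axle's top face, stand's axes. The axle has end float: its hole lies anywhere from 3 to 25 mm outboard of here (stand's -x), new every time, not measured; a light push does not shift it. Upright through hole, 11.6 mm wide, 1 mm chamfer: a pin tip slid or tapped along the top drops in (as it does past the free end: feel from the wheel side).
- pin: Loose steel linchpin, upright in the block, 95 g. Origin: centre of the collar's underside, z up. Shank 10 mm in diameter, collar 20 mm in diameter, 12 mm high. Its ring points to the pin's -x; that must point as the stand's -x when the pin goes in, else the ring meets the axle. Fully home, the collar lies on the axle's top face.
- pin_tip (a point): Lower end of the shank, 42 mm below the pin's origin; the last 2 mm taper to 7.4 mm. In the axle a sprung ball makes a stiff fit: once the tip is some 8 mm deep it takes a steady push of several newtons, about 10 at most, to go on down.
- tab (a point): Top of the pin's flat grip tab, 40 mm above its origin. The tab is 12 mm thick along the pin's y, 20 mm wide along x and 28 mm high. Grip it across y, fingertips no lower than 17 mm above the pin's origin, to clear the ring.
- ring (a joint): Stiff hinge of the pin's D-shaped ring (5 mm steel wire, 41 mm wide along y). Hinge line along the pin's y, 7 mm above its origin. 0: ring points to the pin's -x, 10 degrees above level; it grows as the ring swings down; at its stop, 1.57, the ring hangs 80 degrees below level, round the axle. It stays where left (0.06 N m: about 1.5 N at its end).
- ring_end (a point): Middle of the wire at the ring's far end, 43 mm from the hinge line.
- block: Fixed wooden block, 90 x 90 x 60 mm, origin at the centre of its underside; the pin stands loosely in a 13 mm hole in the middle of its top, collar on the top face.
- tin: Bystander: white jar with black cap, 68 mm across, 85 mm high, origin at the centre of its underside.
- carton: Bystander: plain closed cardboard carton, 120 x 70 x 60 mm, origin at the centre of its underside.
- wrench: Bystander: steel wrench lying on the bench, handle to its -x.
Things that resemble listed ones, but are neither listed nor needed, are in the scene too. Leave any purple look-alike of the pin alone.

How it is judged:
By the outcome, as a careful person would: the job done as asked, in the order asked, and still so for the second after the job is handed in, with the robot touching nothing.
It also fails if it takes over 72 s, if anything falls off the work surface, if the arm or the gripper's body presses on something with over 40 N, if the wrist force passes 120 N, or if a joint passes its speed limit or range.

ROBOT

A 6-joint arm with a two-finger parallel gripper is mounted at the origin on the work surface. World frame = base frame: x ahead of the robot, y to its left, z up, the work surface at z = 0. Lengths are in mm, angles in rad, forces in N, time in s.
With the tool pointing down it reaches from about 300 to 775 mm from the base axis. Payload 14.6 kg.
Tool frame: the origin (TCP) lies midway between the tips of the shut fingers; the grasp point (between the pads) lies 19 mm behind it; z points along the fingers, y is the direction in which the jaws open and shut (so a half turn about z gives the same grasp; the last joint's range is limited). The gripper opens to 94 mm and grips with 3 to 60 N. Pads are 16 mm wide; open, the fingers measure 119 mm over their backs; the gripper's body (75 mm by 177 mm) begins 78 mm behind the grasp point.
Start: joints at [1.209, 0.3, 1.521, -0, 1.321, -0.067], TCP at [159.799, 526.264, 205.446] pointing down, gripper open.
Joint ranges: [-3.03, 3.03], [-0.79, 2.21], [0.23, 2.52], [-1.04, 4.18], [0, 3.07], [-2.55, 2.55]. Speed limits (rad/s): [2.22, 2.22, 2.57, 3.14, 3.14, 3.14].

INTERFACE

Orientations are given as [roll, pitch, yaw] about the fixed x, y, z axes, in that order (R = Rz(yaw) Ry(pitch) Rx(roll)).
In Python, from cell import read_state, camera, get_calibration, sign_off gives the robot as it stands.
- The arm moves only by the tool carry_out, never from a script. Its argument "series" is a list of rows, each an object with "delta_pos": the shift along the world's x, y, z in mm, a list of three; "turn": the turn, a rotation vector about the world's x, y, z in rad, a list of three; "hand": the opening, from 0 (shut) to 1 (fully open). A call has 1 to 8 rows; each row is the pose to reach, as a shift and turn from the pose commanded when the call began; what a row does not reach only later rows make up. A row lasts 1/8 s, in which the tool goes at most 62.5 mm and 10.7 degrees, less where a joint would pass 70% of its speed; a pose out of reach is approached as far as the arm can. A call with a gripper value outside its range is refused whole. The fingers move at their own pace and stop on an object; "squeeze" is the grip in N (left out, the last holds). Time passes only in rows, so rows that repeat a pose let the fingers close. It gives the time, the measured TCP pose, the force and the opening at its end, in the units of the state.
- read_state(): the state, without advancing time (a new reading comes with each control period).
- camera(name): name is "scene" or "top"; returns the picture (420x560x3 uint8, red, green, blue); there is no depth.
- get_calibration(name): a dict with "intrinsics" (3x3 intrinsics, pixels), "k1" (the pictures are not rectified: a ray, as slopes to the right and down, at radius r is drawn at 1 + k1 r^2 times it, then the intrinsics apply), "pose" (4x4, takes a point from camera to world coordinates). Camera axes: x right, y down, z forward; pixel columns grow to the right and rows downward; lengths in mm; the calibration is good to about 2 mm. A picture is of the moment at which its call begins. get_calibration takes no time and is no camera call.
- sign_off(): hands the job in, once; it reports no verdict.
The state is a dict: "clock": time; "joints": joint angles; "qd": joint speeds; "effort": joint torques, N m; "eef_pos": TCP position; "eef_rot": TCP orientation; "wrist_force": force on the tool from outside, world axes, zero at the start; "moment": the same for the moment, N m; "finger_gap": finger opening in mm.
Only numpy, scipy, OpenCV 4.12 (cv2) and the standard library are available. Lean on these libraries where they do the work, as an engineer would, in place of code of your own. Each camera call takes 0.05 s, during which the arm holds its last target.

## Working session

There is one attempt and no reset: what is moved stays moved. The work goes in short steps, Python scripts to look and compute and a tool call to move; the robot and the scene stay as the last step left them, time stands still between calls to the robot, and variables do not carry over. Pictures are saved under pics/ and viewed, and the job is handed in when it is done.

Besides the shell and the picture viewer there is one more tool, called after "Request:" as a command line: name --argument value ..., lists and objects as JSON in quotes. carry_out: Moves the arm, as the interface text tells. Its arguments: {"type":"object","properties":{"series":{"type":"array"},"squeeze":{"type":"number"}},"required":["series"]}

```bash
mkdir -p pics; python3 - <<'E'
from cell import *
import cv2,numpy as np
s=read_state();print(s)
for n in("scene","top"):
    im=camera(n);cv2.imwrite(f"pics/{n}0.png",im[:,:,::-1]);c=get_calibration(n);print(n,c)
E
```

```text
{'clock': 0.0, 'joints': array([ 1.20941185e+00,  3.00516621e-01,  1.52157700e+00,  3.61115846e-05,
        1.32068124e+00, -6.66154618e-02]), 'qd': array([ 0.00029103, -0.00023592, -0.00146302,  0.00049456,  0.00091504,
        0.00081749]), 'effort': array([ 1.68177059e-03, -5.31803441e+01, -3.52744889e+01,  7.08556990e-02,
        2.43146508e-02, -1.10098938e-04]), 'eef_pos': array([159.6963274 , 526.03706776, 204.86308239]), 'eef_rot': array([-3.14041539e+00, -1.13594937e-04,  2.84681462e+00]), 'wrist_force': array([ 0.7535052 , -0.22469847, -0.37880504]), 'moment': array([-0.03178452,  0.05994319, -0.02015271]), 'finger_gap': 94.08543839218805}
scene {'intrinsics': array([[525.52697816,   0.        , 275.43634573],
       [  0.        , 525.52697816, 202.78117075],
       [  0.        ,   0.        ,   1.        ]]), 'k1': -0.19070057300493884, 'pose': array([[-5.82101875e-01,  5.02641228e-01, -6.39147246e-01,
         1.52709071e+03],
       [ 8.13113951e-01,  3.61539848e-01, -4.56217757e-01,
         6.95073570e+02],
       [ 1.76334439e-03, -7.85264754e-01, -6.19157618e-01,
         1.05288678e+03],
       [ 0.00000000e+00,  0.00000000e+00,  0.00000000e+00,
         1.00000000e+00]])}
top {'intrinsics': array([[484.42527151,   0.        , 283.36064953],
       [  0.        , 484.42527151, 207.55640449],
       [  0.        ,   0.        ,   1.        ]]), 'k1': -0.07305039408368919, 'pose': array([[-4.19756102e-03, -9.83496531e-01,  1.80878284e-01,
         3.23843183e+02],
       [-9.99825519e-01,  7.42004271e-03,  1.71427857e-02,
        -1.44383415e+01],
       [-1.82019948e-02, -1.80774766e-01, -9.83356076e-01,
         1.28586182e+03],
       [ 0.00000000e+00,  0.00000000e+00,  0.00000000e+00,
         1.00000000e+00]])}
```

View pics/scene0.png

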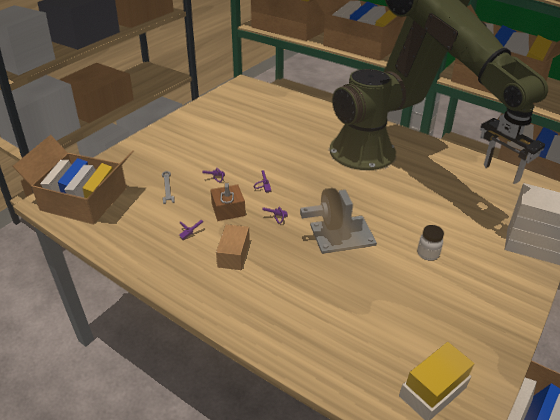

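View pics/top0.png

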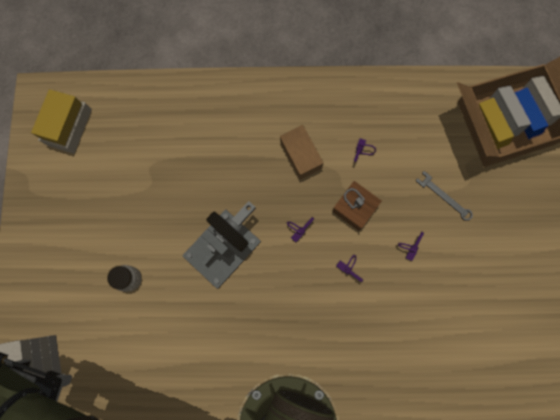

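The block and pin are at scene (228,200) and top (357,205). The stand is at scene (338,220) and top (225,245), with its axle pointing up-right in the top view to about (250,207). I'll zoom in on both.

```bash
python3 - <<'E'
import cv2,numpy as np
def crop(src,x,y,w,h,k):
    im=cv2.imread(f"pics/{src}0.png")[y:y+h,x:x+w]
    im=cv2.convertScaleAbs(im,alpha=1.5 if src=="top" else 1.2)
    return cv2.resize(im,None,fx=k,fy=k,interpolation=cv2.INTER_CUBIC)
a=crop("top",325,175,65,60,6);b=crop("scene",200,170,65,60,6)
c=crop("top",175,190,95,105,4);d=crop("scene",290,180,95,80,4)
cv2.imwrite("pics/ab.png",np.hstack([a,b]))
d=cv2.copyMakeBorder(d,0,100,0,0,cv2.BORDER_CONSTANT)
cv2.imwrite("pics/cd.png",np.hstack([c,d]))
E
```

```text
(no output)
```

View pics/ab.png

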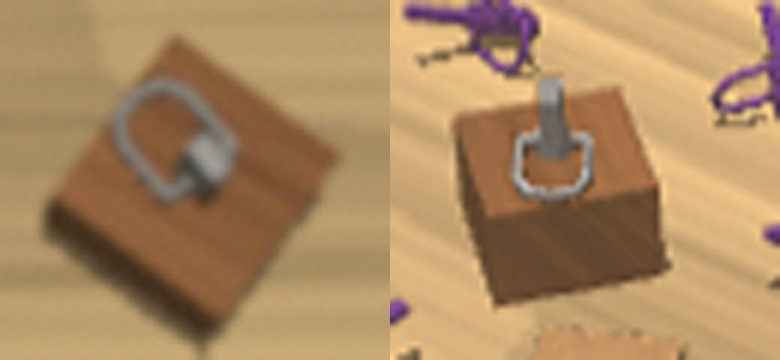

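View pics/cd.png

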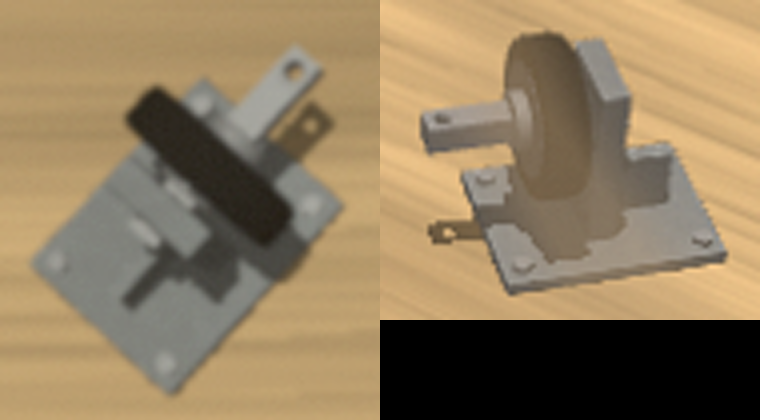

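```bash
cat > h.py <<'E'
import numpy as np,cv2
from cell import *
def ray(n,p):
    c=get_calibration(n);K=c["intrinsics"]
    d=cv2.undistortPoints(np.array([[p]],float),K,np.array([c["k1"],0,0,0,0.]))[0,0]
    P=c["pose"];return P[:3,3],P[:3,:3]@np.array([d[0],d[1],1])
def plane(n,p,z):
    o,d=ray(n,p);return o+d*(z-o[2])/d[2]
def tri(p,q):
    o1,d1=ray("top",p);o2,d2=ray("scene",q)
    t=np.linalg.lstsq(np.c_[d1,-d2],o2-o1,rcond=None)[0]
    a=o1+d1*t[0];b=o2+d2*t[1];return (a+b)/2,np.linalg.norm(a-b)
def proj(n,X):
    c=get_calibration(n);P=np.linalg.inv(c["pose"])
    return cv2.projectPoints(np.array([X],float),cv2.Rodrigues(P[:3,:3])[0],P[:3,3],c["intrinsics"],np.array([c["k1"],0,0,0,0.]))[0][0,0]
E
python3 - <<'E'
from h import *
np.set_printoptions(precision=1,suppress=True)
T=lambda x,y,ox,oy,k:((x+.5)/k-.5+ox,(y+.5)/k-.5+oy)
ab=lambda x,y:T(x,y,325,175,6); sb=lambda x,y:T(x-390,y,200,170,6)
at=lambda x,y:T(x,y,175,190,4); st=lambda x,y:T(x-380,y,290,180,4)
print("tab tri",tri(ab(208,148),sb(551,83)),plane("top",ab(208,148),100),plane("scene",sb(551,83),100))
print("block corners top", [plane("top",ab(*p),60)[:2] for p in((178,38),(340,158),(50,200),(215,318))])
print("block corners scene", [plane("scene",sb(*p),60)[:2] for p in((455,118),(617,88),(660,187),(487,217))])
print("ring end top",[plane("top",ab(*p),z) for p,z in(((133,100),74),)],"scene",plane("scene",sb(553,193),74))
print("hole",plane("top",at(293,69),120),plane("scene",st(443,119),120),tri(at(293,69),st(443,119)))
print("end corners top",plane("top",at(296,45),120),plane("top",at(326,71),120))
print("scene",plane("scene",st(420,111),120),plane("scene",st(426,128),120))
print("base corners top",[plane("top",at(*p),12)[:2] for p in((205,77),(344,207),(170,396),(32,262))])
print("base corners scene",[plane("scene",st(*p),12)[:2] for p in((462,173),(668,144),(726,258),(510,292))])
E
```

```text
tab tri (array([ 559.7, -181.3,  106. ]), np.float64(2.455338058738049)) [ 561.6 -183.2  100. ] [ 553.3 -185.5  100. ]
block corners top [array([ 618.3, -177.5]), array([ 564.8, -245.5]), array([ 547.4, -120.4]), array([ 495.9, -189.5])]
block corners scene [array([ 566. , -243.7]), array([ 495.3, -190.9]), array([ 549.2, -119.2]), array([ 619.8, -175.2])]
ring end top [array([ 587.9, -155.6,   74. ])] scene [ 598.4 -148.5   74. ]
hole [540.6  92.9 120. ] [539.2  93.8 120. ] (array([540.1,  93.5, 120.6]), np.float64(1.5526072357617158))
end corners top [555.6  91.2 120. ] [539.2  72.6 120. ]
scene [541.1  75.7 120. ] [554.6  89.6 120. ]
base corners top [array([555.7, 162. ]), array([467.7,  68.3]), array([344.4, 181.5]), array([432.2, 275. ])]
base corners scene [array([471.3,  71.8]), array([348.2, 184.1]), array([439.4, 281.8]), array([562. , 170.9])]
```

The hole shows in both views: about (540,93.3), stand -x pointing -42.6°. The pin is at about (557,-183) with its ring at about 41°. I'm moving towards the pin now, with a tool yaw target of 0.716.

Request:
carry_out --series '[{"delta_pos": [25, -45, 5], "turn": [0, 0, -0.15], "hand": 1}, {"delta_pos": [50, -90, 10], "turn": [0, 0, -0.3], "hand": 1}, {"delta_pos": [75, -135, 15], "turn": [0, 0, -0.45], "hand": 1}, {"delta_pos": [100, -180, 20], "turn": [0, 0, -0.6], "hand": 1}, {"delta_pos": [125, -225, 20], "turn": [0, 0, -0.75], "hand": 0.8}, {"delta_pos": [150, -270, 20], "turn": [0, 0, -0.9], "hand": 0.7}, {"delta_pos": [175, -315, 20], "turn": [0, 0, -1.05], "hand": 0.6}, {"delta_pos": [200, -360, 20], "turn": [0, 0, -1.2], "hand": 0.5}]'

```text
clock: 1.1
eef_pos: [360.2, 164.7, 225.4]
eef_rot: [3.141, -0.0, 1.642]
wrist_force: [-0.0, 1.7, -0.1]
finger_gap: 57.7
```

Request:
carry_out --series '[{"delta_pos": [25, -45, 0], "turn": [0, 0, -0.12], "hand": 0.5}, {"delta_pos": [50, -90, 0], "turn": [0, 0, -0.24], "hand": 0.5}, {"delta_pos": [75, -135, 0], "turn": [0, 0, -0.36], "hand": 0.5}, {"delta_pos": [100, -180, 0], "turn": [0, 0, -0.48], "hand": 0.5}, {"delta_pos": [125, -225, 0], "turn": [0, 0, -0.6], "hand": 0.5}, {"delta_pos": [150, -260, -10], "turn": [0, 0, -0.72], "hand": 0.5}, {"delta_pos": [175, -300, -20], "turn": [0, 0, -0.85], "hand": 0.5}, {"delta_pos": [190, -320, -30], "turn": [0, 0, -0.93], "hand": 0.5}]'

```text
clock: 2.1
eef_pos: [550.3, -155.6, 194.4]
eef_rot: [-3.141, 0.001, 0.712]
wrist_force: [0.4, 0.8, 0.6]
finger_gap: 46.9
```

```bash
python3 - <<'E'
from h import *
s=read_state();print(s["eef_pos"],s["eef_rot"],s["joints"],s["wrist_force"],s["clock"])
for n,x,y in(("top",325,160),("scene",190,150)):
    im=camera(n);cv2.imwrite(f"pics/{n}1.png",im[:,:,::-1])
a=[cv2.resize(cv2.convertScaleAbs(cv2.imread(f"pics/{n}1.png")[y:y+85,x:x+78],alpha=1.4),None,fx=5,fy=5,interpolation=cv2.INTER_CUBIC) for n,x,y in(("top",320,160),("scene",190,140))]
cv2.imwrite("pics/ab1.png",np.hstack(a))
E
```

```text
[ 550.27931427 -155.58460336  194.40980583] [-3.14084302e+00  5.51180757e-04  7.12056448e-01] [-3.39541271e-01  3.57869795e-01  1.47034749e+00 -1.10192169e-04
  1.31429971e+00  5.19226819e-01] [0.37542478 0.76363497 0.62214447] 2.1
```

View pics/ab1.png

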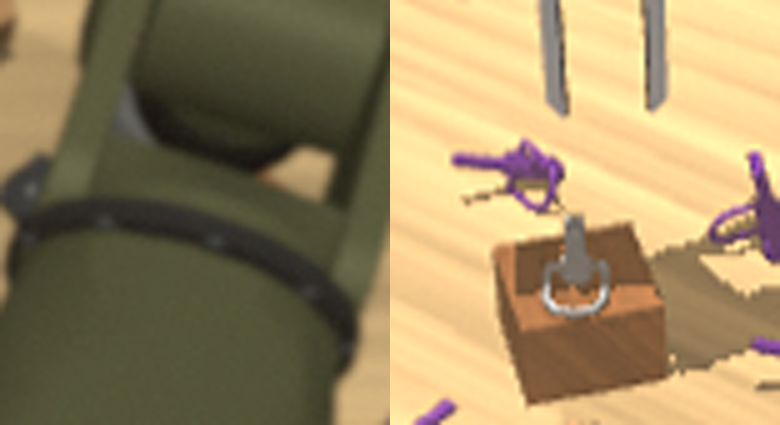

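The scene view shows the fingertips above and behind the pin, open with the jaws across the tab. The pin tab top is at about crop (573,218), undisturbed. I'll centre over it, lower and grip lightly.

Request:
carry_out --series '[{"delta_pos": [7, -27, 0], "turn": [0, 0, 0.0], "hand": 0.5}, {"delta_pos": [7, -27, -40], "turn": [0, 0, 0.0], "hand": 0.5}, {"delta_pos": [7, -27, -70], "turn": [0, 0, 0], "hand": 0.5}, {"delta_pos": [7, -27, -85], "turn": [0, 0, 0], "hand": 0.5}, {"delta_pos": [7, -27, -85], "turn": [0, 0, 0], "hand": 0.5}]'

```text
clock: 2.82
eef_pos: [556.6, -180.3, 110.3]
eef_rot: [-3.141, 0.0, 0.718]
wrist_force: [0.5, 0.4, 0.9]
finger_gap: 47.2
```

```bash
python3 - <<'E'
from h import *
im=camera("scene");cv2.imwrite("pics/s2.png",cv2.resize(im[140:225,190:290,::-1],None,fx=7,fy=7,interpolation=cv2.INTER_CUBIC))
E
```

```text
(no output)
```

View pics/s2.png

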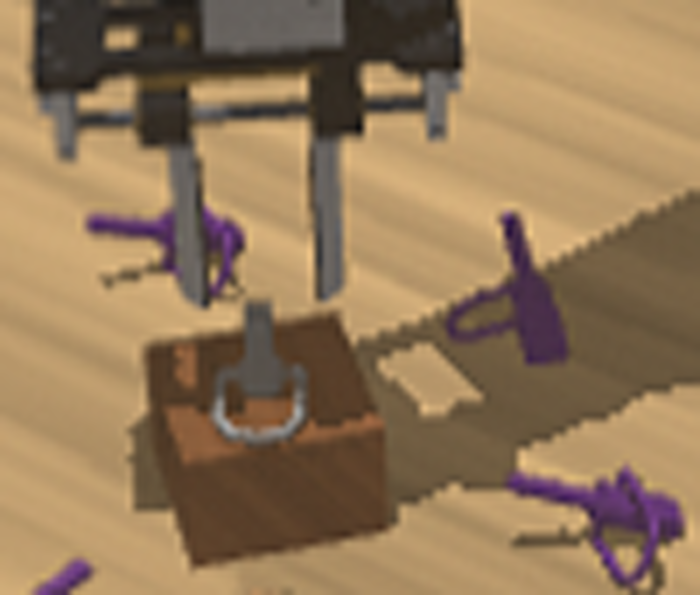

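The scene view shows the fingers straddling the tab: tips at about (195,300) and (330,295), tab at (258,305). I'll lower to z≈79.

Request:
carry_out --series '[{"delta_pos": [0, -1, -15], "turn": [0, 0, 0.0], "hand": 0.5}, {"delta_pos": [0, -1, -25], "turn": [0, 0, 0.0], "hand": 0.5}, {"delta_pos": [0, -1, -30], "turn": [0, 0, 0], "hand": 0.5}, {"delta_pos": [0, -1, -30], "turn": [0, 0, 0], "hand": 0.5}, {"delta_pos": [0, -1, -30], "turn": [0, 0, 0], "hand": 0.5}]'

```text
clock: 3.5
eef_pos: [557.0, -181.8, 80.8]
eef_rot: [3.141, -0.0, 0.717]
wrist_force: [0.2, 0.0, 0.1]
finger_gap: 47.0
```

Request:
carry_out --series '[{"delta_pos": [0, -1, -2], "turn": [0, 0, 0.0], "hand": 0.5}, {"delta_pos": [0, -1, -2], "turn": [0, 0, 0.0], "hand": 0.25}, {"delta_pos": [0, -1, -2], "turn": [0, 0, 0], "hand": 0.1}, {"delta_pos": [0, -1, -2], "turn": [0, 0, 0], "hand": 0}, {"delta_pos": [0, -1, -2], "turn": [0, 0, 0], "hand": 0}, {"delta_pos": [0, -1, -2], "turn": [0, 0, 0], "hand": 0}, {"delta_pos": [0, -1, -2], "turn": [0, 0, 0], "hand": 0}, {"delta_pos": [0, -1, -2], "turn": [0, 0, 0], "hand": 0}]' --squeeze 10

```text
clock: 4.5
eef_pos: [556.8, -182.8, 78.5]
eef_rot: [3.141, -0.0, 0.717]
wrist_force: [0.4, -0.9, 0.2]
finger_gap: 11.9
```

Request:
carry_out --series '[{"delta_pos": [0, 0, 0], "turn": [0, 0, 0], "hand": 0}, {"delta_pos": [0, 0, 0], "turn": [0, 0, 0], "hand": 0}, {"delta_pos": [0, 0, 0], "turn": [0, 0, 0], "hand": 0}]' --squeeze 40

```text
clock: 4.88
eef_pos: [556.8, -182.8, 78.5]
eef_rot: [3.142, -0.0, 0.717]
wrist_force: [0.1, -1.0, 0.5]
finger_gap: 11.7
```

```bash
python3 - <<'E'
from h import *
s=read_state();print(s["eef_pos"],s["eef_rot"],s["wrist_force"],s["moment"],s["finger_gap"])
im=camera("scene");cv2.imwrite("pics/s3.png",cv2.resize(im[140:225,190:290,::-1],None,fx=7,fy=7,interpolation=cv2.INTER_CUBIC))
E
```

```text
[ 556.82385277 -182.76099192   78.47068595] [ 3.14152508e+00 -3.17775238e-05  7.16835995e-01] [ 0.05763453 -0.98212051  0.54839667] [-0.17281978  0.06104913 -0.03026261] 11.725841372638989
```

View pics/s3.png

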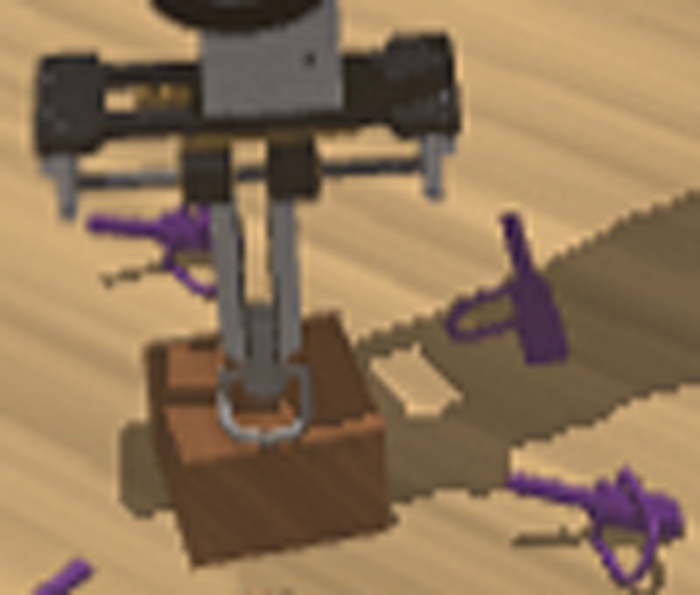

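Gripped, gap 11.7 mm, ring clear of the fingers. Lifting.

Request:
carry_out --series '[{"delta_pos": [0, 0, 8], "turn": [0, 0, 0], "hand": 0}, {"delta_pos": [0, 0, 20], "turn": [0, 0, 0], "hand": 0}, {"delta_pos": [0, 0, 40], "turn": [0, 0, 0], "hand": 0}, {"delta_pos": [0, 0, 65], "turn": [0, 0, 0], "hand": 0}, {"delta_pos": [0, 0, 90], "turn": [0, 0, 0], "hand": 0}, {"delta_pos": [0, 0, 115], "turn": [0, 0, 0], "hand": 0}, {"delta_pos": [0, 0, 130], "turn": [0, 0, 0], "hand": 0}, {"delta_pos": [0, 0, 130], "turn": [0, 0, 0], "hand": 0}]'

```text
clock: 5.92
eef_pos: [557.0, -182.8, 209.4]
eef_rot: [3.14, -0.001, 0.717]
wrist_force: [-0.3, -0.3, -0.8]
finger_gap: 11.9
```

Request:
carry_out --series '[{"delta_pos": [-2, 20, 0], "turn": [0, 0, -0.1], "hand": 0}, {"delta_pos": [-3, 50, 0], "turn": [0, 0, -0.22], "hand": 0}, {"delta_pos": [-5, 80, 0], "turn": [0, 0, -0.34], "hand": 0}, {"delta_pos": [-7, 110, 0], "turn": [0, 0, -0.46], "hand": 0}, {"delta_pos": [-9, 140, 0], "turn": [0, 0, -0.58], "hand": 0}, {"delta_pos": [-11, 170, 0], "turn": [0, 0, -0.7], "hand": 0}, {"delta_pos": [-13, 200, 0], "turn": [0, 0, -0.82], "hand": 0}, {"delta_pos": [-15, 220, 0], "turn": [0, 0, -0.9], "hand": 0}]'

```text
clock: 6.92
eef_pos: [541.2, 38.5, 207.3]
eef_rot: [3.141, 0.002, -0.186]
wrist_force: [0.2, 0.4, -1.2]
finger_gap: 11.9
```

Request:
carry_out --series '[{"delta_pos": [-1, 10, 0], "turn": [0, 0, -0.1], "hand": 0}, {"delta_pos": [-2, 20, 0], "turn": [0, 0, -0.2], "hand": 0}, {"delta_pos": [-3, 30, 0], "turn": [0, 0, -0.3], "hand": 0}, {"delta_pos": [-4, 40, 0], "turn": [0, 0, -0.4], "hand": 0}, {"delta_pos": [-5, 50, 0], "turn": [0, 0, -0.5], "hand": 0}, {"delta_pos": [-6, 58, 0], "turn": [0, 0, -0.56], "hand": 0}, {"delta_pos": [-6, 58, 0], "turn": [0, 0, -0.56], "hand": 0}, {"delta_pos": [-6, 58, 0], "turn": [0, 0, -0.56], "hand": 0}]'

```text
clock: 7.92
eef_pos: [535.6, 95.0, 207.9]
eef_rot: [3.141, 0.001, -0.742]
wrist_force: [-0.3, 0.4, -1.7]
finger_gap: 11.7
```

```bash
python3 - <<'E'
from h import *
s=read_state();print(s["eef_pos"],s["eef_rot"],s["joints"],s["wrist_force"],s["finger_gap"],s["clock"])
a=[]
for n,x,y in(("scene",270,130),("top",175,180)):
    im=camera(n);cv2.imwrite(f"pics/{n}4.png",im[:,:,::-1])
    a.append(cv2.resize(im[y:y+120,x:x+100,::-1],None,fx=4,fy=4,interpolation=cv2.INTER_CUBIC))
cv2.imwrite("pics/s4.png",np.hstack(a))
E
```

```text
[535.62004279  95.00722718 207.89226739] [ 3.14084499e+00  5.71486871e-04 -7.41898714e-01] [ 1.08251348e-01  2.85136644e-01  1.53425081e+00 -6.59735674e-05
  1.32314409e+00  2.42096238e+00] [-0.34364793  0.37174038 -1.72036088] 11.733583469550947 7.925
```

View pics/s4.png

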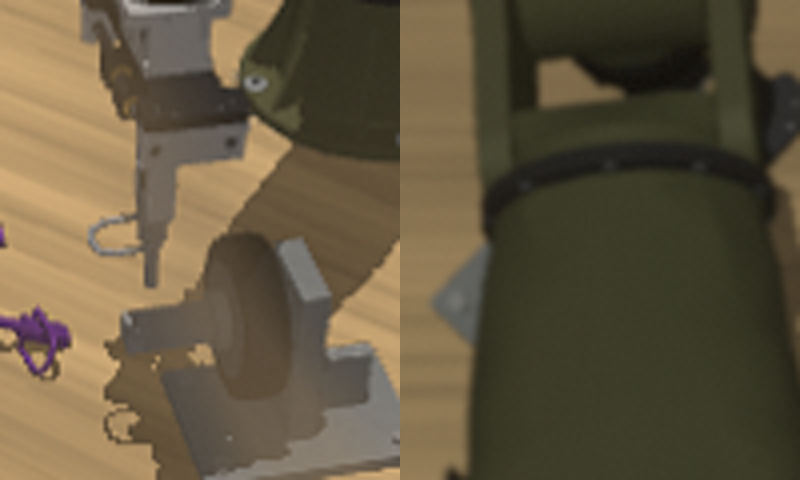

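```bash
python3 - <<'E'
from h import *
im=cv2.imread("pics/scene4.png")
print(proj("scene",(535.6,95,147.4)),proj("scene",(540,93.3,120)),proj("scene",(535.6,95,207.9)))
c=im[180:225,280:330];cv2.imwrite("pics/s4b.png",cv2.resize(c,None,fx=14,fy=12,interpolation=cv2.INTER_CUBIC))
E
```

```text
[306.7808768  201.25451722] [305.05307555 209.45496503] [307.63152264 183.78038677]
```

View pics/s4b.png

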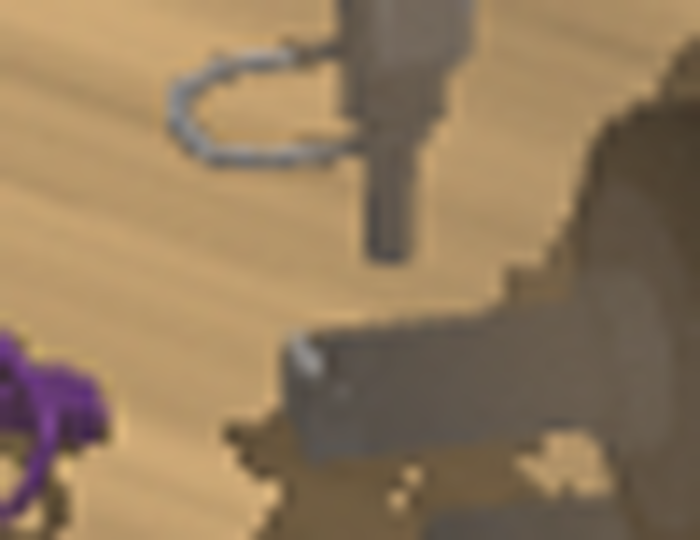

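The tip is at px (307.3,201.3) against a predicted (306.8,201.3), so the pin sits about true in the grip. I'll sharpen the axle's side-to-side position from the first pictures.

```bash
python3 - <<'E'
from h import *
t=cv2.imread("pics/top0.png")[195:240,215:265];s=cv2.imread("pics/scene0.png")[195:230,290:335]
t=cv2.convertScaleAbs(t,alpha=1.5)
a=cv2.resize(t,(400,360),interpolation=cv2.INTER_LANCZOS4);b=cv2.resize(s,(360,280),interpolation=cv2.INTER_LANCZOS4)
b=cv2.copyMakeBorder(b,0,80,0,0,cv2.BORDER_CONSTANT)
cv2.imwrite("pics/ax.png",np.hstack([a,b]))
# saturation map
h=cv2.cvtColor(cv2.imread("pics/top0.png"),cv2.COLOR_BGR2HSV)
print(h[198:228:1,232:260,1])
E
```

```text
[[104 105 106 104 105 107 103 107 105 107 103 105 105 106 105 105 103 105
  104 104 105 104 105 105 104 106 106 106]
 [106 105 105 104 107 106 105 106 105 104 105 105 105 106 107 106 105 105
  105 103 106 106 105 105 106 105 107 102]
 [103 106 105 105 106 106 105 107 105 104 105 106 105 105 106 101  93  94
  103 106 107 106 106 105 106 106 106 104]
 [106 105 107 105 107 107 105 106 105 106 103 106 106 104  99  83  64  69
   86 102 104 108 106 104 107 107 107 104]
 [102 106 105 105 107 105 103 106 106 103 103 106 104  97  79  53  34  35
   58  81 100 108 107 105 107 108 105 105]
 [105 105 105 105 103 105 103 106 106 102 106 104  97  80  51  30  16  19
   30  56  81 100 106 104 107 105 106 107]
 [105 103 104 107 105 105 105 106 104 105 105  98  80  53  31  17  13  13
   17  28  51  78  98 104 104 103 104 103]
 [106 103 104 104 106 106 103 106 106 103 100  82  56  33  21  18  16  18
   16  17  28  50  72  92 103 107 104 106]
 [106 106 106 105 103 103 102 106 106 101  86  58  30  18  18  30  53  50
   31  13  16  23  45  78 102 103 103 107]
 [105 105 106 104 105 105 106 106  99  86  61  
[... 1710 characters left out ...]
 13  13  13  13  12  12  14  14  14  27  71  97 102 105 104 104 105 105
  109 103 106 106 105 108 108 109 107 104]
 [ 13  16  11  11  11  12  10  13  16  44  87 104 104 107 107 105 105 111
  108 106 111 105 107 106 108 105 106 104]
 [ 13  13  14  11  14  11  11  16  24  45  78  99 106 106 110 105 108 109
  106 104 110 107 108 106 105 104 105 107]
 [ 15  11  11  11  15  18  14  19  17  30  58  76  90 101 109 110 108 106
  106 110 108 105 108 104 106 102 105 104]
 [ 18  12  15  15  15  13  18  15  16  22  35  44  61  79 101 106 110 110
  104 104 105 107 103 104 104 106 106 104]
 [ 32  20  13  13  13  16  17  15  16  20  31  27  36  63  79 103 101 104
  108 110 106 104 104 106 105 105 102 105]]
```

View pics/ax.png

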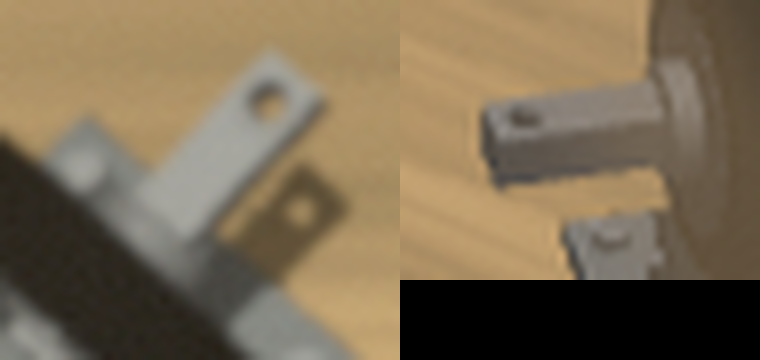

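```bash
python3 - <<'E'
from h import *
P=np.array([plane("top",p,120)[:2] for p in((237.6,212),(238.6,211),(239.5,210),(241.1,208),(242.1,207),(243.05,206),(244.,205),(245,204))])
d=np.polyfit(P[:,0],P[:,1],1);print(np.degrees(np.arctan(d[0])))
a=np.radians(-42.6);v=np.array([-np.sin(a),np.cos(a)]);print(v,(P@v)-11, np.array([540.2,93.3])@v)
print(plane("scene",(305.2,209.1),120),plane("scene",(307.3,201.3),147.4))
E
```

```text
-41.76646106230079
[0.67687597 0.73609709] [433.31701067 433.20273856 433.2706601  433.77145823 433.657538
 433.63483668 433.61221134 433.49841196] 434.32625705084456
[538.41964431  92.7665365  120.        ] [534.92444957  96.29185609 147.4       ]
```

Lateral estimates agree to about 1 mm. I'll go over the estimated hole and lower gently, watching the force.

Request:
carry_out --series '[{"delta_pos": [2, -1, -5], "turn": [0, 0, 0], "hand": 0}, {"delta_pos": [4, -2, -12], "turn": [0, 0, 0], "hand": 0}, {"delta_pos": [4, -2, -18], "turn": [0, 0, 0], "hand": 0}, {"delta_pos": [4, -2, -22], "turn": [0, 0, 0], "hand": 0}, {"delta_pos": [4, -2, -24], "turn": [0, 0, 0], "hand": 0}, {"delta_pos": [4, -2, -24], "turn": [0, 0, 0], "hand": 0}, {"delta_pos": [4, -2, -24], "turn": [0, 0, 0], "hand": 0}]'

```text
clock: 8.9
eef_pos: [539.9, 93.3, 184.6]
eef_rot: [-3.141, -0.0, -0.743]
wrist_force: [-0.5, -0.0, -1.6]
finger_gap: 11.9
```

Request:
carry_out --series '[{"delta_pos": [0, 0, -1], "turn": [0, 0, 0], "hand": 0}, {"delta_pos": [0, 0, -2], "turn": [0, 0, 0], "hand": 0}, {"delta_pos": [0, 0, -3], "turn": [0, 0, 0], "hand": 0}, {"delta_pos": [0, 0, -4], "turn": [0, 0, 0], "hand": 0}, {"delta_pos": [0, 0, -4], "turn": [0, 0, 0], "hand": 0}]'

```text
clock: 9.52
eef_pos: [539.8, 93.3, 180.3]
eef_rot: [3.141, 0.0, -0.743]
wrist_force: [0.4, -0.4, -1.2]
finger_gap: 11.7
```

```bash
python3 - <<'E'
from h import *
s=read_state();print(s["eef_pos"],s["eef_rot"],s["wrist_force"],s["moment"])
im=camera("scene")
c=im[180:225,280:330,::-1];cv2.imwrite("pics/s5.png",cv2.resize(c,None,fx=14,fy=12,interpolation=cv2.INTER_CUBIC))
E
```

```text
[539.76556785  93.25641676 180.34505176] [ 3.14145977e+00  8.14875275e-05 -7.43183345e-01] [ 0.38244461 -0.41522732 -1.212515  ] [ 0.03228286  0.18977449 -0.00185887]
```

View pics/s5.png

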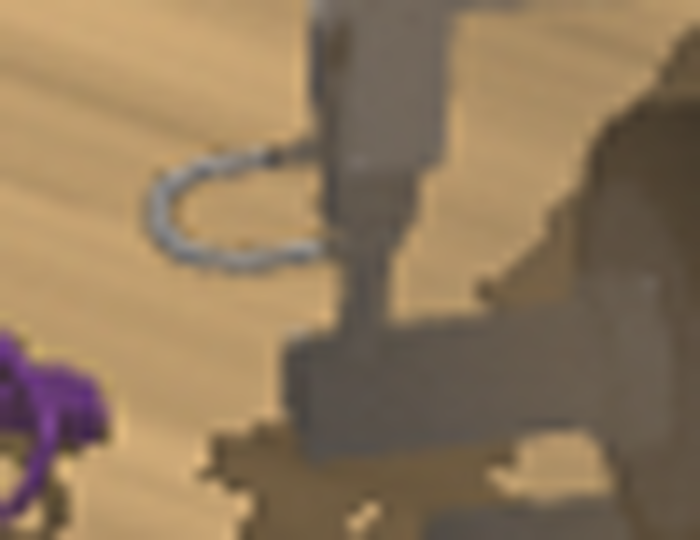

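No force yet, with the tip at about z 120 and over the end of the axle. I'll continue in 1 mm steps.

Request:
carry_out --series '[{"delta_pos": [0, 0, -0.5], "turn": [0, 0, 0], "hand": 0}, {"delta_pos": [0, 0, -1], "turn": [0, 0, 0], "hand": 0}, {"delta_pos": [0, 0, -1], "turn": [0, 0, 0], "hand": 0}]'

```text
clock: 9.95
eef_pos: [539.8, 93.3, 179.4]
eef_rot: [3.142, 0.0, -0.743]
wrist_force: [-0.1, 0.0, -1.0]
finger_gap: 11.9
```

Request:
carry_out --series '[{"delta_pos": [0, 0, -0.5], "turn": [0, 0, 0], "hand": 0}, {"delta_pos": [0, 0, -1], "turn": [0, 0, 0], "hand": 0}, {"delta_pos": [0, 0, -1], "turn": [0, 0, 0], "hand": 0}]'

```text
clock: 10.32
eef_pos: [539.8, 93.3, 178.4]
eef_rot: [3.142, 0.0, -0.743]
wrist_force: [-0.7, 0.3, -1.0]
finger_gap: 12.2
```

Request:
carry_out --series '[{"delta_pos": [0, 0, -0.5], "turn": [0, 0, 0], "hand": 0}, {"delta_pos": [0, 0, -1], "turn": [0, 0, 0], "hand": 0}, {"delta_pos": [0, 0, -1], "turn": [0, 0, 0], "hand": 0}]'

```text
clock: 10.7
eef_pos: [539.8, 93.3, 177.4]
eef_rot: [3.142, -0.0, -0.743]
wrist_force: [-0.2, -0.1, -1.1]
finger_gap: 11.6
```

The tip is at about z 117 with no force, so it is in the hole. Continuing slowly.

Request:
carry_out --series '[{"delta_pos": [0, 0, -0.5], "turn": [0, 0, 0], "hand": 0}, {"delta_pos": [0, 0, -1], "turn": [0, 0, 0], "hand": 0}, {"delta_pos": [0, 0, -1.5], "turn": [0, 0, 0], "hand": 0}, {"delta_pos": [0, 0, -2], "turn": [0, 0, 0], "hand": 0}, {"delta_pos": [0, 0, -2], "turn": [0, 0, 0], "hand": 0}]'

```text
clock: 11.32
eef_pos: [539.8, 93.2, 175.4]
eef_rot: [3.142, 0.0, -0.743]
wrist_force: [0.1, 0.4, -0.7]
finger_gap: 12.0
```

Request:
carry_out --series '[{"delta_pos": [0, 0, -0.5], "turn": [0, 0, 0], "hand": 0}, {"delta_pos": [0, 0, -1], "turn": [0, 0, 0], "hand": 0}, {"delta_pos": [0, 0, -1.5], "turn": [0, 0, 0], "hand": 0}, {"delta_pos": [0, 0, -2], "turn": [0, 0, 0], "hand": 0}, {"delta_pos": [0, 0, -2], "turn": [0, 0, 0], "hand": 0}]'

```text
clock: 11.95
eef_pos: [539.8, 93.3, 173.4]
eef_rot: [3.142, 0.0, -0.743]
wrist_force: [0.1, -0.2, -0.5]
finger_gap: 11.5
```

Request:
carry_out --series '[{"delta_pos": [0, 0, -0.5], "turn": [0, 0, 0], "hand": 0}, {"delta_pos": [0, 0, -1], "turn": [0, 0, 0], "hand": 0}, {"delta_pos": [0, 0, -1.5], "turn": [0, 0, 0], "hand": 0}, {"delta_pos": [0, 0, -2], "turn": [0, 0, 0], "hand": 0}, {"delta_pos": [0, 0, -2], "turn": [0, 0, 0], "hand": 0}]'

```text
clock: 12.58
eef_pos: [539.8, 93.3, 171.4]
eef_rot: [3.142, 0.0, -0.743]
wrist_force: [0.1, 0.2, -0.3]
finger_gap: 11.4
```

Request:
carry_out --series '[{"delta_pos": [0, 0, -0.5], "turn": [0, 0, 0], "hand": 0}, {"delta_pos": [0, 0, -1], "turn": [0, 0, 0], "hand": 0}, {"delta_pos": [0, 0, -1.5], "turn": [0, 0, 0], "hand": 0}, {"delta_pos": [0, 0, -2], "turn": [0, 0, 0], "hand": 0}, {"delta_pos": [0, 0, -2], "turn": [0, 0, 0], "hand": 0}]'

```text
clock: 13.2
eef_pos: [539.8, 93.2, 169.5]
eef_rot: [-3.142, -0.0, -0.743]
wrist_force: [0.5, 0.3, -0.9]
finger_gap: 11.6
```

Request:
carry_out --series '[{"delta_pos": [0, 0, -0.5], "turn": [0, 0, 0], "hand": 0}, {"delta_pos": [0, 0, -1], "turn": [0, 0, 0], "hand": 0}, {"delta_pos": [0, 0, -1.5], "turn": [0, 0, 0], "hand": 0}, {"delta_pos": [0, 0, -2], "turn": [0, 0, 0], "hand": 0}, {"delta_pos": [0, 0, -2.5], "turn": [0, 0, 0], "hand": 0}, {"delta_pos": [0, 0, -3], "turn": [0, 0, 0], "hand": 0}, {"delta_pos": [0, 0, -3], "turn": [0, 0, 0], "hand": 0}]'

```text
clock: 14.08
eef_pos: [539.8, 93.2, 166.4]
eef_rot: [3.142, -0.0, -0.743]
wrist_force: [1.5, -1.6, 0.6]
finger_gap: 11.1
```

```bash
python3 - <<'E'
from h import *
s=read_state();print(s["eef_pos"],s["eef_rot"],s["wrist_force"],s["moment"])
im=camera("scene")
c=im[180:225,280:330,::-1];cv2.imwrite("pics/s6.png",cv2.resize(c,None,fx=14,fy=12,interpolation=cv2.INTER_CUBIC))
E
```

```text
[539.81926485  93.19249171 166.35418114] [ 3.14150777e+00 -9.37194161e-05 -7.43225980e-01] [ 1.53483047 -1.63042895  0.63110024] [-0.40604286 -0.33209706 -0.0183977 ]
```

View pics/s6.png

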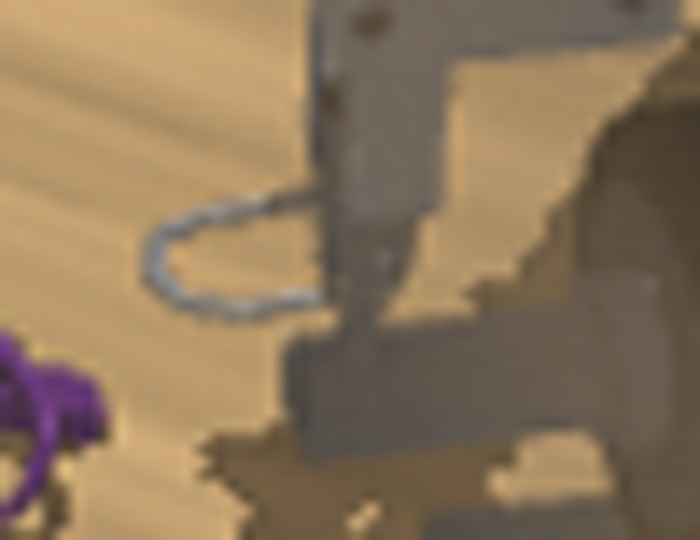

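The pin is about 14 mm deep. It is sliding in, with a side force of about 2 N toward outboard, so I'll ease outboard a little while going down.

Request:
carry_out --series '[{"delta_pos": [0.4, -0.4, -0.5], "turn": [0, 0, 0], "hand": 0}, {"delta_pos": [0.4, -0.4, -1], "turn": [0, 0, 0], "hand": 0}, {"delta_pos": [0.4, -0.4, -1.5], "turn": [0, 0, 0], "hand": 0}, {"delta_pos": [0.4, -0.4, -2], "turn": [0, 0, 0], "hand": 0}, {"delta_pos": [0.4, -0.4, -2.5], "turn": [0, 0, 0], "hand": 0}, {"delta_pos": [0.4, -0.4, -3], "turn": [0, 0, 0], "hand": 0}, {"delta_pos": [0.4, -0.4, -3], "turn": [0, 0, 0], "hand": 0}]'

```text
clock: 15.0
eef_pos: [540.1, 92.9, 163.3]
eef_rot: [3.141, 0.0, -0.743]
wrist_force: [1.0, -0.9, -0.8]
finger_gap: 11.7
```

Request:
carry_out --series '[{"delta_pos": [0, 0, -0.5], "turn": [0, 0, 0], "hand": 0}, {"delta_pos": [0, 0, -1], "turn": [0, 0, 0], "hand": 0}, {"delta_pos": [0, 0, -1.5], "turn": [0, 0, 0], "hand": 0}, {"delta_pos": [0, 0, -2], "turn": [0, 0, 0], "hand": 0}, {"delta_pos": [0, 0, -2.5], "turn": [0, 0, 0], "hand": 0}, {"delta_pos": [0, 0, -3], "turn": [0, 0, 0], "hand": 0}, {"delta_pos": [0, 0, -3], "turn": [0, 0, 0], "hand": 0}]'

```text
clock: 15.88
eef_pos: [540.2, 92.9, 160.3]
eef_rot: [3.142, 0.0, -0.743]
wrist_force: [1.1, -1.6, -1.5]
finger_gap: 11.8
```

```bash
python3 - <<'E'
from h import *
s=read_state();print(s["eef_pos"],s["eef_rot"],s["wrist_force"],s["moment"])
im=camera("scene")
c=im[180:225,280:330,::-1];cv2.imwrite("pics/s7.png",cv2.resize(c,None,fx=14,fy=12,interpolation=cv2.INTER_CUBIC))
E
```

```text
[540.15486706  92.88004102 160.33291727] [ 3.14150163e+00  1.22147055e-04 -7.43190918e-01] [ 1.05387581 -1.62807193 -1.54942033] [-0.3611247  -0.2583914  -0.02159801]
```

View pics/s7.png

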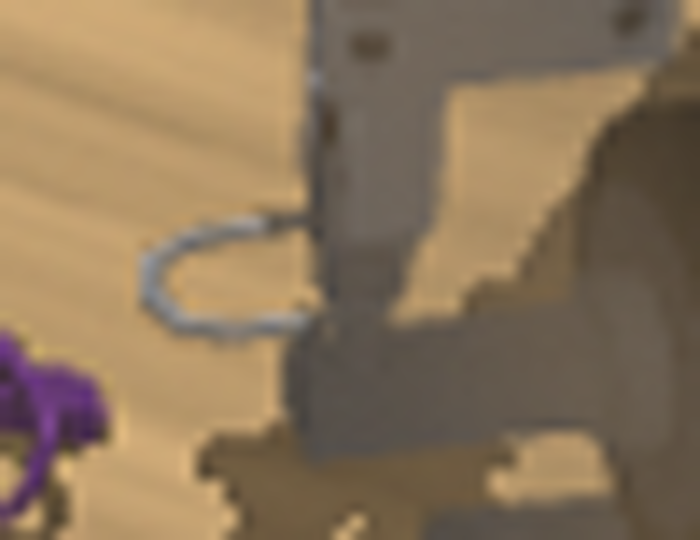

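The shank is about 20 mm deep. The vertical force is low and the side force about 2 N. Continuing in 3 mm moves.

Request:
carry_out --series '[{"delta_pos": [0.2, -0.3, -0.5], "turn": [0, 0, 0], "hand": 0}, {"delta_pos": [0.2, -0.3, -1], "turn": [0, 0, 0], "hand": 0}, {"delta_pos": [0.2, -0.3, -1.5], "turn": [0, 0, 0], "hand": 0}, {"delta_pos": [0.2, -0.3, -2], "turn": [0, 0, 0], "hand": 0}, {"delta_pos": [0.2, -0.3, -2.5], "turn": [0, 0, 0], "hand": 0}, {"delta_pos": [0.2, -0.3, -3], "turn": [0, 0, 0], "hand": 0}]'

```text
clock: 16.68
eef_pos: [540.3, 92.6, 157.4]
eef_rot: [3.142, 0.0, -0.743]
wrist_force: [-0.7, -0.3, 1.5]
finger_gap: 11.6
```

Request:
carry_out --series '[{"delta_pos": [0, 0, -0.5], "turn": [0, 0, 0], "hand": 0}, {"delta_pos": [0, 0, -1], "turn": [0, 0, 0], "hand": 0}, {"delta_pos": [0, 0, -1.5], "turn": [0, 0, 0], "hand": 0}, {"delta_pos": [0, 0, -2], "turn": [0, 0, 0], "hand": 0}, {"delta_pos": [0, 0, -2.5], "turn": [0, 0, 0], "hand": 0}, {"delta_pos": [0, 0, -3], "turn": [0, 0, 0], "hand": 0}]'

```text
clock: 17.42
eef_pos: [540.3, 92.6, 154.4]
eef_rot: [3.142, 0.0, -0.743]
wrist_force: [-0.8, 0.2, 2.2]
finger_gap: 11.8
```

Request:
carry_out --series '[{"delta_pos": [0, 0, -0.5], "turn": [0, 0, 0], "hand": 0}, {"delta_pos": [0, 0, -1], "turn": [0, 0, 0], "hand": 0}, {"delta_pos": [0, 0, -1.5], "turn": [0, 0, 0], "hand": 0}, {"delta_pos": [0, 0, -2], "turn": [0, 0, 0], "hand": 0}, {"delta_pos": [0, 0, -2.5], "turn": [0, 0, 0], "hand": 0}, {"delta_pos": [0, 0, -3], "turn": [0, 0, 0], "hand": 0}]'

```text
clock: 18.18
eef_pos: [540.4, 92.6, 151.4]
eef_rot: [-3.142, 0.0, -0.743]
wrist_force: [-2.1, -0.3, 2.4]
finger_gap: 11.7
```

Request:
carry_out --series '[{"delta_pos": [0, 0, -0.5], "turn": [0, 0, 0], "hand": 0}, {"delta_pos": [0, 0, -1], "turn": [0, 0, 0], "hand": 0}, {"delta_pos": [0, 0, -1.5], "turn": [0, 0, 0], "hand": 0}, {"delta_pos": [0, 0, -2], "turn": [0, 0, 0], "hand": 0}, {"delta_pos": [0, 0, -2.5], "turn": [0, 0, 0], "hand": 0}, {"delta_pos": [0, 0, -3], "turn": [0, 0, 0], "hand": 0}]'

```text
clock: 18.92
eef_pos: [540.4, 92.6, 148.4]
eef_rot: [3.142, 0.0, -0.743]
wrist_force: [-3.2, 0.0, 2.8]
finger_gap: 11.4
```

```bash
python3 - <<'E'
from h import *
s=read_state();print(s["eef_pos"],s["eef_rot"],s["wrist_force"],s["moment"])
im=camera("scene")
c=im[180:225,280:330,::-1];cv2.imwrite("pics/s8.png",cv2.resize(c,None,fx=14,fy=12,interpolation=cv2.INTER_CUBIC))
E
```

```text
[540.35157175  92.59117473 148.40157672] [ 3.14152645e+00  1.34132281e-04 -7.43206177e-01] [-3.15179431  0.0110126   2.816606  ] [ 0.14437405  0.8152776  -0.02245584]
```

View pics/s8.png

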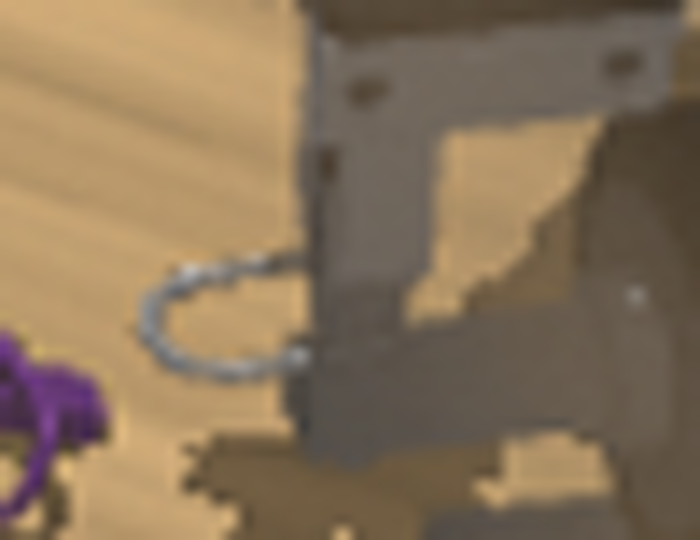

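The tip is now emerging beneath the axle at about (350,465). There is a side force of 3 N toward -x, so I'll ease that way and go down the last 10 mm.

Request:
carry_out --series '[{"delta_pos": [-0.4, 0, -0.5], "turn": [0, 0, 0], "hand": 0}, {"delta_pos": [-0.4, 0, -1], "turn": [0, 0, 0], "hand": 0}, {"delta_pos": [-0.4, 0, -1.5], "turn": [0, 0, 0], "hand": 0}, {"delta_pos": [-0.4, 0, -2], "turn": [0, 0, 0], "hand": 0}, {"delta_pos": [-0.4, 0, -2.5], "turn": [0, 0, 0], "hand": 0}, {"delta_pos": [-0.4, 0, -3], "turn": [0, 0, 0], "hand": 0}]'

```text
clock: 19.73
eef_pos: [540.1, 92.5, 145.4]
eef_rot: [-3.142, -0.0, -0.743]
wrist_force: [1.1, -0.1, 0.6]
finger_gap: 11.5
```

Request:
carry_out --series '[{"delta_pos": [-0.2, 0, -0.5], "turn": [0, 0, 0], "hand": 0}, {"delta_pos": [-0.2, 0, -1], "turn": [0, 0, 0], "hand": 0}, {"delta_pos": [-0.2, 0, -1.5], "turn": [0, 0, 0], "hand": 0}, {"delta_pos": [-0.2, 0, -2], "turn": [0, 0, 0], "hand": 0}, {"delta_pos": [-0.2, 0, -2.5], "turn": [0, 0, 0], "hand": 0}, {"delta_pos": [-0.2, 0, -3], "turn": [0, 0, 0], "hand": 0}]'

```text
clock: 20.48
eef_pos: [539.8, 92.5, 142.4]
eef_rot: [-3.142, -0.0, -0.743]
wrist_force: [2.0, -1.4, 0.1]
finger_gap: 12.1
```

Request:
carry_out --series '[{"delta_pos": [0, 0, -0.5], "turn": [0, 0, 0], "hand": 0}, {"delta_pos": [0, 0, -1], "turn": [0, 0, 0], "hand": 0}, {"delta_pos": [0, 0, -1.5], "turn": [0, 0, 0], "hand": 0}, {"delta_pos": [0, 0, -2], "turn": [0, 0, 0], "hand": 0}]'

```text
clock: 20.98
eef_pos: [539.8, 92.6, 140.4]
eef_rot: [-3.142, -0.0, -0.743]
wrist_force: [2.3, -1.5, 0.1]
finger_gap: 11.7
```

Request:
carry_out --series '[{"delta_pos": [0.3, -0.2, -0.5], "turn": [0, 0, 0], "hand": 0}, {"delta_pos": [0.3, -0.2, -1], "turn": [0, 0, 0], "hand": 0}, {"delta_pos": [0.3, -0.2, -1], "turn": [0, 0, 0], "hand": 0}]'

```text
clock: 21.35
eef_pos: [540.0, 92.5, 139.3]
eef_rot: [3.142, 0.0, -0.743]
wrist_force: [0.6, 0.7, -0.3]
finger_gap: 11.8
```

Request:
carry_out --series '[{"delta_pos": [0, 0, -0.5], "turn": [0, 0, 0], "hand": 0}, {"delta_pos": [0, 0, -0.5], "turn": [0, 0, 0], "hand": 0}]'

```text
clock: 21.6
eef_pos: [540.0, 92.5, 138.9]
eef_rot: [-3.142, 0.0, -0.743]
wrist_force: [-0.4, 1.2, 0.6]
finger_gap: 11.6
```

Request:
carry_out --series '[{"delta_pos": [0, 0, -0.4], "turn": [0, 0, 0], "hand": 0}, {"delta_pos": [0, 0, -0.4], "turn": [0, 0, 0], "hand": 0}]'

```text
clock: 21.85
eef_pos: [540.0, 92.4, 138.5]
eef_rot: [3.142, 0.0, -0.743]
wrist_force: [-0.1, 1.6, 1.8]
finger_gap: 12.0
```

```bash
python3 - <<'E'
from h import *
s=read_state();print(s["eef_pos"],s["eef_rot"],s["wrist_force"],s["moment"])
im=camera("scene")
c=im[180:225,280:330,::-1];cv2.imwrite("pics/s9.png",cv2.resize(c,None,fx=14,fy=12,interpolation=cv2.INTER_CUBIC))
E
```

```text
[540.04795149  92.42889368 138.49903782] [ 3.14157945e+00  1.81509472e-04 -7.43156698e-01] [-0.14580701  1.63024435  1.78926401] [0.41444711 0.24809115 0.01495667]
```

View pics/s9.png

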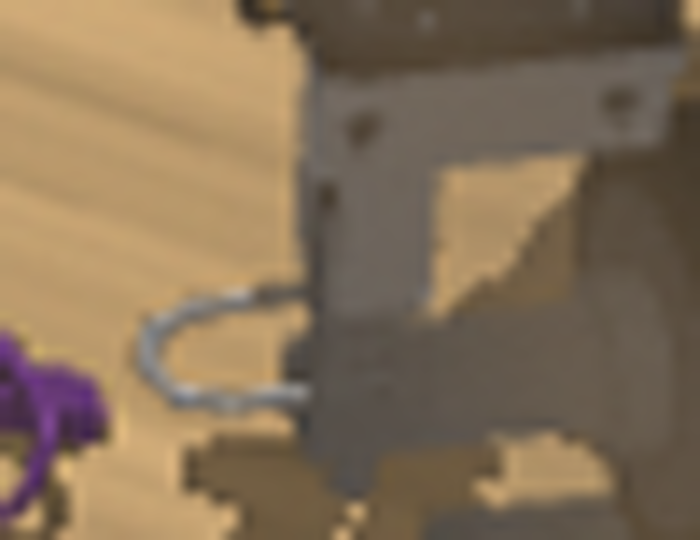

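Force is starting to rise at z 138.5. I'll press further in 0.4 mm steps to confirm the collar has landed.

Request:
carry_out --series '[{"delta_pos": [0, 0, -0.4], "turn": [0, 0, 0], "hand": 0}, {"delta_pos": [0, 0, -0.4], "turn": [0, 0, 0], "hand": 0}]'

```text
clock: 22.15
eef_pos: [540.1, 92.4, 138.4]
eef_rot: [-3.141, 0.0, -0.743]
wrist_force: [-3.0, 1.5, 5.4]
finger_gap: 11.6
```

Request:
carry_out --series '[{"delta_pos": [0, 0, -0.4], "turn": [0, 0, 0], "hand": 0}, {"delta_pos": [0, 0, -0.4], "turn": [0, 0, 0], "hand": 0}]'

```text
clock: 22.4
eef_pos: [540.1, 92.4, 138.4]
eef_rot: [-3.141, -0.0, -0.743]
wrist_force: [-5.1, 1.6, 9.4]
finger_gap: 11.9
```

Request:
carry_out --series '[{"delta_pos": [0, 0, -0.5], "turn": [0, 0, 0], "hand": 0}, {"delta_pos": [0, 0, -0.5], "turn": [0, 0, 0], "hand": 0}]'

```text
clock: 22.65
eef_pos: [540.1, 92.5, 138.4]
eef_rot: [-3.141, -0.0, -0.743]
wrist_force: [-6.6, 1.4, 13.8]
finger_gap: 11.7
```

Request:
carry_out --series '[{"delta_pos": [0, 0, 1.2], "turn": [0, 0, 0], "hand": 0}, {"delta_pos": [0, 0, 1.2], "turn": [0, 0, 0], "hand": 0}, {"delta_pos": [0, 0, 1.2], "turn": [0, 0, 0], "hand": 0.2}, {"delta_pos": [0, 0, 1.2], "turn": [0, 0, 0], "hand": 0.3}, {"delta_pos": [0, 0, 1.2], "turn": [0, 0, 0], "hand": 0.34}, {"delta_pos": [0, 0, 1.2], "turn": [0, 0, 0], "hand": 0.34}]'

```text
clock: 23.4
eef_pos: [540.1, 92.3, 138.4]
eef_rot: [3.142, -0.0, -0.743]
wrist_force: [0.2, -0.2, 0.3]
finger_gap: 32.0
```

Request:
carry_out --series '[{"delta_pos": [0, 0, 5], "turn": [0, 0, 0], "hand": 0.34}, {"delta_pos": [0, 0, 15], "turn": [0, 0, 0], "hand": 0.34}, {"delta_pos": [0, 0, 30], "turn": [0, 0, 0], "hand": 0.34}, {"delta_pos": [0, 0, 40], "turn": [0, 0, 0], "hand": 0.34}, {"delta_pos": [0, 0, 40], "turn": [0, 0, 0], "hand": 0.34}]'

```text
clock: 24.02
eef_pos: [540.5, 92.4, 179.5]
eef_rot: [-3.14, -0.001, -0.743]
wrist_force: [-1.0, 0.4, -0.7]
finger_gap: 32.0
```

```bash
python3 - <<'E'
from h import *
s=read_state();print(s["eef_pos"],s["eef_rot"],s["wrist_force"],s["moment"])
im=camera("scene")
c=im[180:225,280:330,::-1];cv2.imwrite("pics/s10.png",cv2.resize(c,None,fx=14,fy=12,interpolation=cv2.INTER_CUBIC))
E
```

```text
[540.45173622  92.40579108 179.51079888] [-3.14029988e+00 -1.15250577e-03 -7.43209820e-01] [-1.01675728  0.42050186 -0.65238408] [ 0.06071303  0.12413403 -0.05263829]
```

View pics/s10.png

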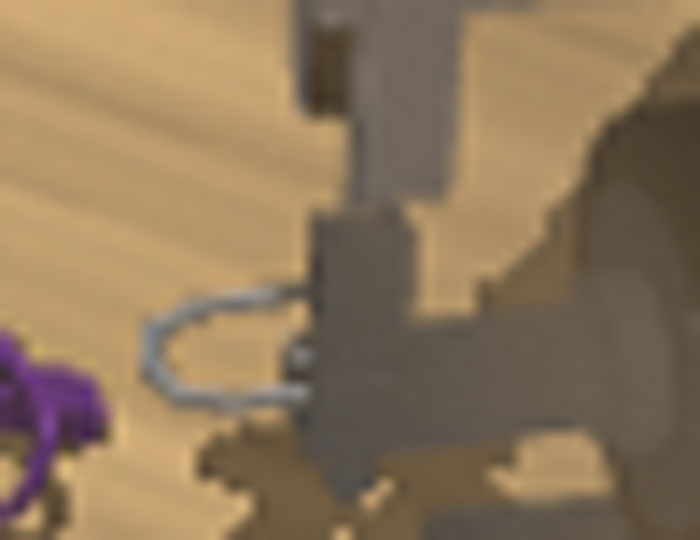

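Released. The collar sits on the axle, the tip shows below at (345,495), and the ring still points outboard. Next I move outboard 32 mm with the fingers about 29 mm apart, so they straddle the axle and press on both ring legs.

Request:
carry_out --series '[{"delta_pos": [12, -11, 0], "turn": [0, 0, 0], "hand": 0.31}, {"delta_pos": [23.5, -21.5, 0], "turn": [0, 0, 0], "hand": 0.31}, {"delta_pos": [23.5, -21.5, -15], "turn": [0, 0, 0], "hand": 0.31}, {"delta_pos": [23.5, -21.5, -30], "turn": [0, 0, 0], "hand": 0.31}, {"delta_pos": [23.5, -21.5, -38], "turn": [0, 0, 0], "hand": 0.31}, {"delta_pos": [23.5, -21.5, -38], "turn": [0, 0, 0], "hand": 0.31}, {"delta_pos": [23.5, -21.5, -38], "turn": [0, 0, 0], "hand": 0.31}]'

```text
clock: 24.95
eef_pos: [563.8, 71.0, 140.9]
eef_rot: [-3.141, -0.001, -0.743]
wrist_force: [0.5, 0.6, 0.3]
finger_gap: 29.1
```

Request:
carry_out --series '[{"delta_pos": [0, 0, -3], "turn": [0, 0, 0], "hand": 0.31}, {"delta_pos": [0, 0, -6], "turn": [0, 0, 0], "hand": 0.31}, {"delta_pos": [0, 0, -9], "turn": [0, 0, 0], "hand": 0.31}, {"delta_pos": [0, 0, -12], "turn": [0, 0, 0], "hand": 0.31}, {"delta_pos": [0, 0, -12], "turn": [0, 0, 0], "hand": 0.31}]'

```text
clock: 25.58
eef_pos: [563.5, 70.9, 128.2]
eef_rot: [3.141, 0.0, -0.743]
wrist_force: [0.9, 0.4, 0.0]
finger_gap: 29.1
```

```bash
python3 - <<'E'
from h import *
s=read_state();print(s["eef_pos"],s["eef_rot"],s["wrist_force"],s["moment"],s["finger_gap"])
im=camera("scene")
c=im[180:225,280:330,::-1];cv2.imwrite("pics/s11.png",cv2.resize(c,None,fx=14,fy=12,interpolation=cv2.INTER_CUBIC))
E
```

```text
[563.50485807  70.85131971 128.18091606] [ 3.14128851e+00  2.72742031e-04 -7.43212330e-01] [0.86051989 0.3712799  0.00294949] [0.03105209 0.12431444 0.05018973] 29.059878898024362
```

View pics/s11.png

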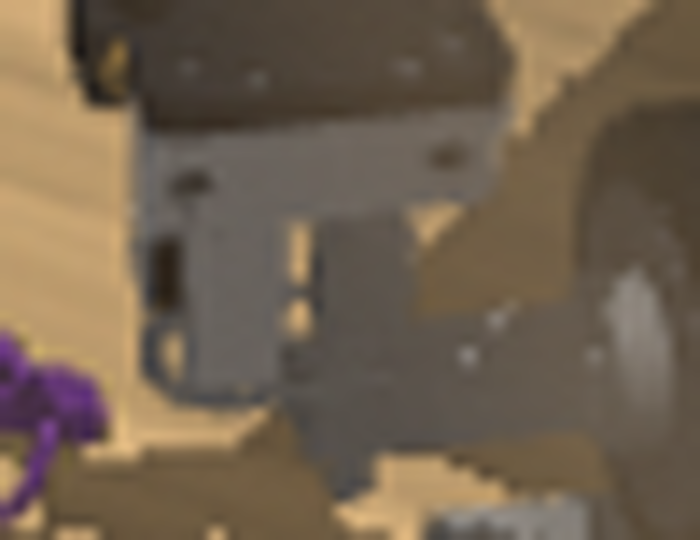

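The fingers straddle the ring and may just have begun to move it. The ring end shows at (148,370), against 350 before. Continuing down.

Request:
carry_out --series '[{"delta_pos": [0, 0, -2], "turn": [0, 0, 0], "hand": 0.31}, {"delta_pos": [0, 0, -4], "turn": [0, 0, 0], "hand": 0.31}, {"delta_pos": [0, 0, -6], "turn": [0, 0, 0], "hand": 0.31}, {"delta_pos": [0, 0, -8], "turn": [0, 0, 0], "hand": 0.31}, {"delta_pos": [0, 0, -10], "turn": [0, 0, 0], "hand": 0.31}]'

```text
clock: 26.25
eef_pos: [563.6, 70.9, 118.3]
eef_rot: [-3.142, 0.0, -0.743]
wrist_force: [0.2, 1.2, 3.4]
finger_gap: 29.3
```

```bash
python3 - <<'E'
from h import *
s=read_state();print(s["eef_pos"],s["wrist_force"],s["moment"],s["finger_gap"])
im=camera("scene")
c=im[180:225,280:330,::-1];cv2.imwrite("pics/s12.png",cv2.resize(c,None,fx=14,fy=12,interpolation=cv2.INTER_CUBIC))
E
```

```text
[563.58974558  70.9183468  118.34909448] [0.22955198 1.1904537  3.35302907] [0.21909398 0.22823624 0.02379082] 29.33410377782748
```

View pics/s12.png

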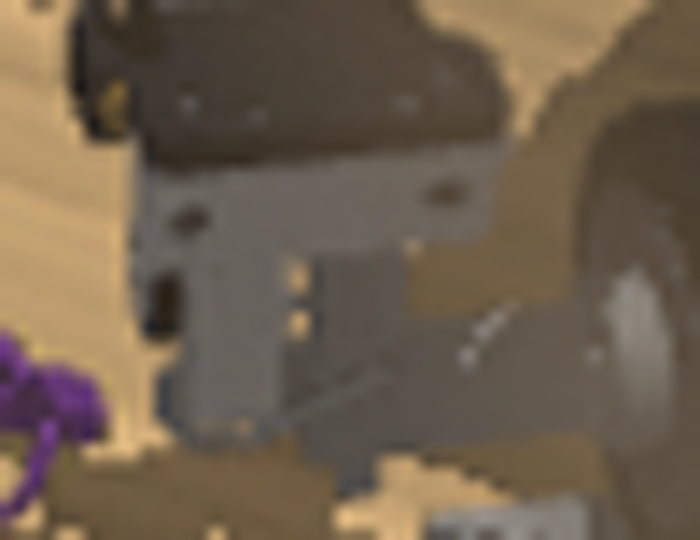

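The ring is swinging; its near leg now slopes from (385,370) to (290,410), Fz 3.4 N. I'll go on down, then sweep inboard.

Request:
carry_out --series '[{"delta_pos": [0, 0, -3], "turn": [0, 0, 0], "hand": 0.31}, {"delta_pos": [0, 0, -6], "turn": [0, 0, 0], "hand": 0.31}, {"delta_pos": [0, 0, -9], "turn": [0, 0, 0], "hand": 0.31}, {"delta_pos": [0, 0, -12], "turn": [0, 0, 0], "hand": 0.31}, {"delta_pos": [0, 0, -13], "turn": [0, 0, 0], "hand": 0.31}]'

```text
clock: 26.92
eef_pos: [563.6, 70.8, 105.2]
eef_rot: [3.141, 0.0, -0.743]
wrist_force: [1.1, -1.3, 2.5]
finger_gap: 29.1
```

Request:
carry_out --series '[{"delta_pos": [-1.5, 1.4, -1], "turn": [0, 0, 0], "hand": 0.31}, {"delta_pos": [-3, 2.8, -2], "turn": [0, 0, 0], "hand": 0.31}, {"delta_pos": [-4.5, 4.1, -3], "turn": [0, 0, 0], "hand": 0.31}, {"delta_pos": [-6, 5.5, -4], "turn": [0, 0, 0], "hand": 0.31}, {"delta_pos": [-6, 5.5, -4], "turn": [0, 0, 0], "hand": 0.31}]'

```text
clock: 27.55
eef_pos: [557.4, 76.5, 101.4]
eef_rot: [3.141, 0.0, -0.743]
wrist_force: [1.1, -1.6, -1.2]
finger_gap: 29.3
```

```bash
python3 - <<'E'
from h import *
s=read_state();print(s["eef_pos"],s["wrist_force"],s["moment"],s["finger_gap"])
im=camera("scene")
c=im[180:225,280:330,::-1];cv2.imwrite("pics/s13.png",cv2.resize(c,None,fx=14,fy=12,interpolation=cv2.INTER_CUBIC))
E
```

```text
[557.43248989  76.51132433 101.35296351] [ 1.13517316 -1.55451097 -1.18682207] [-0.19190419 -0.03735591  0.01580589] 29.32567241853693
```

View pics/s13.png

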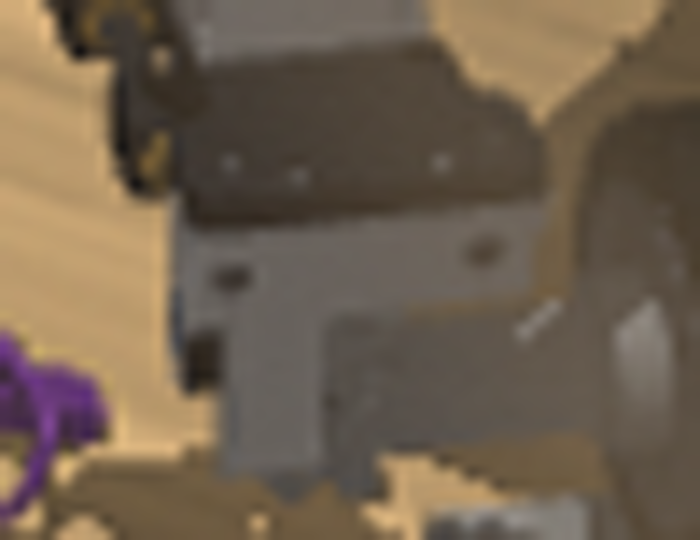

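The ring is nearly vertical and the fingers straddle the axle. The push is about 1.9 N outboard. I'll keep sweeping inboard, expecting the stop after about 8 mm.

Request:
carry_out --series '[{"delta_pos": [-1.1, 1, -0.4], "turn": [0, 0, 0], "hand": 0.31}, {"delta_pos": [-2.2, 2, -0.8], "turn": [0, 0, 0], "hand": 0.31}, {"delta_pos": [-3.3, 3.1, -1], "turn": [0, 0, 0], "hand": 0.31}, {"delta_pos": [-4.4, 4.1, -1], "turn": [0, 0, 0], "hand": 0.31}, {"delta_pos": [-4.4, 4.1, -1], "turn": [0, 0, 0], "hand": 0.31}]'

```text
clock: 28.22
eef_pos: [553.1, 80.6, 100.4]
eef_rot: [3.142, 0.0, -0.743]
wrist_force: [1.1, -1.5, -0.3]
finger_gap: 28.6
```

Request:
carry_out --series '[{"delta_pos": [-0.7, 0.7, 0], "turn": [0, 0, 0], "hand": 0.31}, {"delta_pos": [-0.7, 0.7, 0], "turn": [0, 0, 0], "hand": 0.31}]'

```text
clock: 28.48
eef_pos: [552.4, 81.2, 100.4]
eef_rot: [3.142, 0.0, -0.743]
wrist_force: [1.8, -1.4, -0.5]
finger_gap: 29.4
```

Request:
carry_out --series '[{"delta_pos": [-0.7, 0.7, 0], "turn": [0, 0, 0], "hand": 0.31}, {"delta_pos": [-0.7, 0.7, 0], "turn": [0, 0, 0], "hand": 0.31}]'

```text
clock: 28.72
eef_pos: [551.7, 81.9, 100.4]
eef_rot: [3.142, 0.0, -0.743]
wrist_force: [1.5, -1.5, -1.9]
finger_gap: 29.0
```

Request:
carry_out --series '[{"delta_pos": [-0.7, 0.7, 0], "turn": [0, 0, 0], "hand": 0.31}, {"delta_pos": [-0.7, 0.7, 0], "turn": [0, 0, 0], "hand": 0.31}]'

```text
clock: 28.98
eef_pos: [551.2, 82.5, 100.5]
eef_rot: [-3.142, -0.0, -0.743]
wrist_force: [1.8, -2.1, -1.6]
finger_gap: 29.1
```

Request:
carry_out --series '[{"delta_pos": [-0.5, 0.5, 0], "turn": [0, 0, 0], "hand": 0.31}, {"delta_pos": [-0.5, 0.5, 0], "turn": [0, 0, 0], "hand": 0.31}]'

```text
clock: 29.22
eef_pos: [550.9, 82.8, 100.6]
eef_rot: [-3.141, -0.001, -0.743]
wrist_force: [4.4, -5.1, -2.3]
finger_gap: 28.7
```

Request:
carry_out --series '[{"delta_pos": [-0.5, 0.5, 0], "turn": [0, 0, 0], "hand": 0.31}, {"delta_pos": [-0.5, 0.5, 0], "turn": [0, 0, 0], "hand": 0.31}]'

```text
clock: 29.48
eef_pos: [550.7, 83.0, 100.8]
eef_rot: [-3.141, -0.002, -0.743]
wrist_force: [6.0, -6.5, -1.8]
finger_gap: 29.1
```

Request:
carry_out --series '[{"delta_pos": [-0.5, 0.5, 0], "turn": [0, 0, 0], "hand": 0.31}, {"delta_pos": [-0.5, 0.5, 0], "turn": [0, 0, 0], "hand": 0.31}]'

```text
clock: 29.72
eef_pos: [550.6, 83.2, 100.9]
eef_rot: [-3.141, -0.003, -0.743]
wrist_force: [6.6, -9.0, -1.1]
finger_gap: 29.4
```

The force rose from 2.7 to 11 N while the motion stopped, so the ring is at its stop. I'll back off outboard, lift clear and look.

Request:
carry_out --series '[{"delta_pos": [3, -3, 0], "turn": [0, 0, 0], "hand": 0.31}, {"delta_pos": [12, -11, 0], "turn": [0, 0, 0], "hand": 0.31}, {"delta_pos": [22, -20, 0], "turn": [0, 0, 0], "hand": 0.31}, {"delta_pos": [30, -27, 10], "turn": [0, 0, 0], "hand": 0.31}, {"delta_pos": [36, -33, 40], "turn": [0, 0, 0], "hand": 0.4}, {"delta_pos": [36, -33, 80], "turn": [0, 0, 0], "hand": 0.4}, {"delta_pos": [36, -33, 110], "turn": [0, 0, 0], "hand": 0.4}]'

```text
clock: 30.6
eef_pos: [586.1, 50.7, 212.9]
eef_rot: [-3.14, -0.001, -0.744]
wrist_force: [-0.0, -0.2, -0.5]
finger_gap: 37.9
```

Request:
carry_out --series '[{"delta_pos": [-10, -60, 30], "turn": [0, 0, 0.15], "hand": 0.4}, {"delta_pos": [-20, -120, 30], "turn": [0, 0, 0.3], "hand": 0.4}, {"delta_pos": [-40, -180, 30], "turn": [0, 0, 0.3], "hand": 0.4}, {"delta_pos": [-60, -235, 30], "turn": [0, 0, 0.3], "hand": 0.4}, {"delta_pos": [-60, -235, 30], "turn": [0, 0, 0.3], "hand": 0.4}, {"delta_pos": [-60, -235, 30], "turn": [0, 0, 0.3], "hand": 0.4}]'

```text
clock: 31.35
eef_pos: [525.8, -183.9, 240.9]
eef_rot: [-3.141, -0.0, -0.444]
wrist_force: [-0.0, -0.7, -0.2]
finger_gap: 37.0
```

```bash
python3 - <<'E'
from h import *
s=read_state();print(s["eef_pos"],s["wrist_force"],s["clock"])
a=[]
for n,x,y in(("scene",285,180),("top",215,190)):
    im=camera(n);cv2.imwrite(f"pics/{n}14.png",im[:,:,::-1])
    c=im[y:y+50,x:x+50,::-1]
    if n=="top":c=cv2.convertScaleAbs(c,alpha=1.5)
    a.append(cv2.resize(c,None,fx=8,fy=8,interpolation=cv2.INTER_CUBIC))
cv2.imwrite("pics/s14.png",np.hstack(a))
u=np.array([.736,-.677,0]);H=np.array([540.1,92.4,127])
for d in(75,80,85):
    r=np.radians(d);E=H+43*(np.cos(r)*u+np.array([0,0,-np.sin(r)]));print(d,"ring_end px",proj("scene",E),((proj("scene",E)-[285,180])*8+4),"top",((proj("top",E)-[215,190])*8+4))
print("tip",(proj("scene",(540.1,92.4,78))-[285,180])*8+4,"tab",(proj("scene",(540.1,92.4,160))-[285,180])*8+4)
E
```

```text
[ 525.83631014 -183.8725117   240.92950593] [-0.04066305 -0.6835217  -0.16386269] 31.35
75 ring_end px [300.55641981 219.23371815] [128.45135844 317.86974524] top [302.53750824 134.92819002]
80 ring_end px [301.78831987 219.2835485 ] [138.30655894 318.26838799] top [294.8441559  143.85155685]
85 ring_end px [303.04138971 219.24458691] [148.33111768 317.95669525] top [286.94634313 152.71828476]
tip [157.84635716 329.72514824] tab [166.32030457 149.26305553]
```

View pics/s14.png

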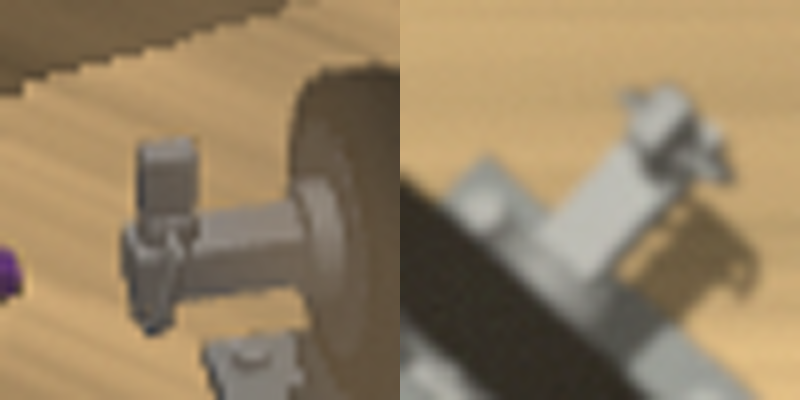

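View pics/scene14.png

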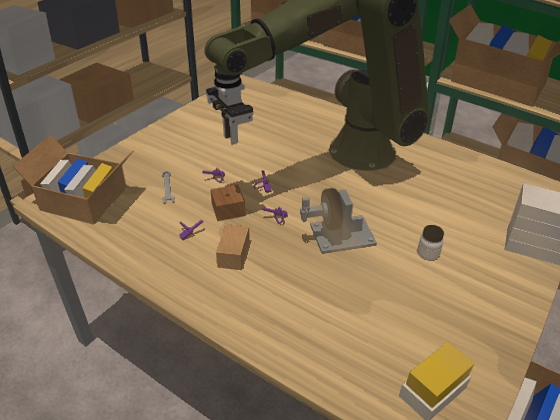

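The scene view shows the tab top at (168,148), against a predicted (166,149) for a fully home pin. The ring hangs round the axle end with its bottom at about (150,325); the prediction at the 80° stop is (138,318). The arm is clear and the bystanders are unmoved, so I'm handing in.

```bash
python3 -c "
from cell import *
print(sign_off())"
```

```text
the job is handed in; nothing more can be done
None
```

The linchpin is in the axle hole with its collar home and its ring swung down over the axle end. I handed the job in at about 31 s of the 72 s allowed, with the arm clear of everything.

- **Finding the hole:** I gripped the pin in the block and turned it so the ring pointed off the free end. I lowered it in small steps over the hole position from the cameras; the tip dropped in first time, so no search slide along the top was needed.
- **Seating:** The downward travel stopped at the expected height (TCP z 138.4 mm) while the force rose from 2 to 14 N. In the last picture the tab top is within 2 enlarged pixels (under 1 mm) of the fully home prediction.
- **Ring:** I pushed it down and inboard with the open fingers until they nearly stopped moving. The force rose from under 3 N to about 11 N there, which I took as the stop. The picture shows the ring hanging round the axle end.
- **Bystanders:** I never approached the jar, carton, wrench or purple look-alikes, and they look unmoved in the last picture.

**Did not fully match:**
- The insertion push read only about 1 to 4 N, below the several newtons described, with side forces of up to about 3 N.
- The ring's bottom appeared about 14 enlarged pixels (under 2 camera pixels) from the prediction, nearer 85° than 80°. I put that down to wire thickness and calibration error.

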